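# Slide the orange sample plate under the sensor bridge

## Robot

A 6-joint arm with a two-finger parallel gripper is mounted at the origin on the work surface. World frame = base frame: x ahead of the robot, y to its left, z up, the work surface at z = 0. Lengths are in m, angles in degrees, forces in N, time in s.
With the tool pointing down it reaches from about 0.3 to 0.75 m from the base axis. Payload 8.5 kg.
Tool frame: the origin (TCP) lies midway between the tips of the shut fingers; the grasp point (between the pads) lies 19 mm behind it; y points along the fingers, z is the direction in which the jaws open and shut, and the axes are right-handed (so a half turn about y gives the same grasp; the last joint's range is limited). The gripper opens to 85 mm and grips with 20 to 120 N. Pads are 22 mm wide; open, the fingers measure 114 mm over their backs; the gripper's body (76 mm by 85 mm) begins 54 mm behind the grasp point. The pads swing forward as they close: fully open they stand 13 mm farther back than shut.
Start: joints at [-82.695, 21.807, 74.336, -0, 83.858, -12.336], TCP at [0.185, -0.518, 0.231] pointing down, gripper open.
Joint ranges: [-178.18, 178.18], [-50.72, 133.34], [12.68, 142.11], [-81.47, 261.47], [9.98, 163.14], [-165.26, 165.26]. Speed limits (degrees/s): [136.94, 136.94, 180, 180, 180, 180].

## Interface

Orientations are given as a 3x3 rotation matrix whose columns are the frame's x, y, z axes.
In Python, from workcell import manip, cams gives the robot as it stands. The module is installed in compiled form; this text tells all that it offers.
- The arm moves only by the tool move_arm, never from a script. Its argument "moves" is a list of rows, each an object of numbers: "dx", "dy", "dz": the shift along the tool's x, y, z in mm; "wx", "wy", "wz": the turn, a rotation vector about the tool's x, y, z in rad. A call has exactly 10 rows; each row shifts and turns the pose as measured when the row begins, along the tool's axes as they then stand; what a row does not reach is not made up. A row lasts 1/12 s, in which the tool goes at most 41.7 mm and 7.16 degrees, less where a joint would pass 70% of its speed; a pose out of reach is approached as far as the arm can. A call is refused whole if a number of a shift passes 41.7 or a number of a turn 0.125, either way. A call with a gripper value outside its range is refused whole. "fingers" is the finger opening in mm, from 0 to 85.4, set as the call begins (left out, the last holds). The fingers move at their own pace and stop on an object; the grip force is fixed at half the most. Time passes only in rows, so rows that do not move let the fingers close, or fill a call up. It gives the time, the measured TCP pose, the force and the opening at its end, in the units of the state.
- manip.get_state(): the state, without advancing time (a new reading comes with each control period).
- cams.camera(name): name is "scene" or "top"; returns (picture, depth): 420x560x3 uint8, red, green, blue; 420x560 float32, m along the optical axis (not along the pixel's ray), 0 where there is no reading.
- cams.camera_params(name): a dict with "fx", "fy", "cx", "cy" (pixels), "k1" (the pictures are not rectified: a ray, as slopes to the right and down, at radius r is drawn at 1 + k1 r^2 times it, then the intrinsics apply), "rvec" (rotation vector, rad) and "tvec" (3), from world to camera coordinates, as OpenCV has them. Camera axes: x right, y down, z forward; pixel columns grow to the right and rows downward; lengths in m; the calibration is good to about 2 mm. A picture is of the moment at which its call begins. camera_params takes no time and is no camera call.
- manip.finish_job(): hands the job in, once; it reports no verdict.
The state is a dict: "time_s": time; "qpos": joint angles; "dq": joint speeds; "joint_efforts": joint torques, N m; "tool_pos": TCP position; "ee_rot": TCP orientation; "ft_force": force on the tool from outside, world axes, zero at the start; "ft_torque": the same for the moment, N m; "gripper_width": opening from 0.0 (shut) to 1.0 (fully open).
Only numpy, scipy, OpenCV 4.12 (cv2) and the standard library are available. Lean on these libraries where they do the work, as an engineer would, in place of code of your own. Each camera call takes 0.05 s, during which the arm holds its last target.

## Task

Push the orange sample plate along the tabletop, with the fingers only, in through the open mouth of the low plywood sensor bridge until it is fully home against the red stop bar, then take the hand clear. Keep the plate flat on the table all the way: do not pick it up, carry it or tip it. Do not knock the bridge with the hand, and leave the blue plate, the screwdriver and the glue bottle where they are.

Things in the scene. Friction and masses are not known exactly. Their poses are not given: they have to be found in the camera images.
- plate: the loose plate to push: flat black plastic slab, 120 mm long (its x) by 90 mm wide (y), 16 mm thick, edges rounded 2 mm, with an orange panel 2 mm high on top: 18 mm in all; 0.18 to 0.35 kg. Origin: centre of the underside, z up; both ends alike. Starts on the table before the bridge's mouth, up to 30 mm off its line and 20 degrees askew
- bridge: the sensor bridge, fixed. Origin: on the table below the deck's middle; its x points the way the plate goes in (roughly world -y), z up. Plywood deck 70 mm long (x -35 to +35 mm), 116 mm wide, underside 22 mm and top 28 mm above the table; a black sensor head on it reaches 45 mm. The plate, when home, has its middle at this origin; 25 mm of it shows before the deck
- mouth (a point): middle of the bridge's open mouth, at table height, at x = -35 mm of the bridge; two plywood cheeks 6 mm thick and 70 mm long carry the deck, 104 mm clear between them (y -52 to +52 mm)
- stop (a point): on the table, middle of the near face of the red stop bar, at x = +60 mm of the bridge; the bar is fixed, 14 mm high, 116 mm wide, and joined to the cheeks by rails 12 mm high. The plate's leading end rests against this face when home
- blue_plate: a second plate of the same shape with a blue panel, to be left alone; origin: centre of the underside
- screwdriver: a loose screwdriver with a yellow handle, 170 mm long, lying along its x axis, to be left alone
- glue: a small white glue bottle with a red cap, 40 mm across and 100 mm high, standing, to be left alone; origin: centre of the underside
Not all that is in view belongs to the job. What is shaped like the plate but green is not meant.

How it is judged:
By the outcome, as a careful person would: the job done as asked, in the order asked, and still so for the second after the job is handed in, with the robot touching nothing.
It also fails if it takes over 64 s, if anything falls off the work surface, if the arm or the gripper's body presses on something with over 40 N, if the wrist force passes 120 N, or if a joint passes its speed limit or range.

## Working session

There is one attempt and no reset: what is moved stays moved. The work goes in short steps, Python scripts to look and compute and a tool call to move; the robot and the scene stay as the last step left them, time stands still between calls to the robot, and variables do not carry over. Pictures are saved under pics/ and viewed, and the job is handed in when it is done.

Besides the shell and the picture viewer there is one more tool, called after "Emit:" as a command line: name --argument value ..., lists and objects as JSON in quotes. move_arm: Moves the arm, as the interface text tells. Its arguments: {"type":"object","properties":{"moves":{"type":"array","items":{"type":"object","properties":{"dx":{"type":"number"},"dy":{"type":"number"},"dz":{"type":"number"},"wx":{"type":"number"},"wy":{"type":"number"},"wz":{"type":"number"}}}},"fingers":{"type":"number"}},"required":["moves"]}

```bash
mkdir -p pics; python3 - <<'E'
from workcell import manip, cams
import cv2,numpy as np
s=manip.get_state(); print(s)
for n in("scene","top"):
    im,d=cams.camera(n); cv2.imwrite(f"pics/{n}0.png",im[:,:,::-1]); np.savez(f"{n}0.npz",im=im,d=d); print(n,cams.camera_params(n))
E
```

```text
{'time_s': 0.0, 'qpos': array([-8.26953134e+01,  2.18410844e+01,  7.43833754e+01, -6.58918054e-04,
        8.38570155e+01, -1.23357595e+01]), 'dq': array([ 0.0601546 , -0.03480885, -0.04453769,  0.09979863,  0.03504149,
        0.06146048]), 'joint_efforts': array([-1.48204231e-05, -4.48465848e+01, -2.31281555e+01, -1.55608736e-04,
        4.73800086e-03, -2.47842962e-05]), 'tool_pos': array([ 0.18482292, -0.51771968,  0.230719  ]), 'ee_rot': array([[-9.41820028e-01, -1.92144102e-04,  3.36117535e-01],
       [-3.36117463e-01,  1.40901623e-03, -9.41819020e-01],
       [-2.92630092e-04, -9.99998989e-01, -1.39162269e-03]]), 'ft_force': array([-0.43419   , -0.46211578, -0.58323965]), 'ft_torque': array([ 0.02943089, -0.03530312, -0.05888217]), 'gripper_width': 0.9987529333280118}
scene {'fx': 435.88724023202144, 'fy': 435.88724023202144, 'cx': 276.09146870591997, 'cy': 205.09887764499845, 'k1': -0.02269311629570489, 'rvec': array([ 1.21912694,  2.03210139, -1.11507361]), 'tvec': array([ 0.20062496, -0.22734423,  1.60924817])}
top {'fx': 530.2340642779521, 'fy': 530.2340642779521, 'cx': 284.1258109106209, 'cy': 205.44600944556893, 'k1': 0.06671852866297194, 'rvec': array([ 2.20979848, -2.17739402,  0.06328304]), 'tvec': array([0.02956309, 0.5404948 , 1.39615547])}
```

View pics/scene0.png

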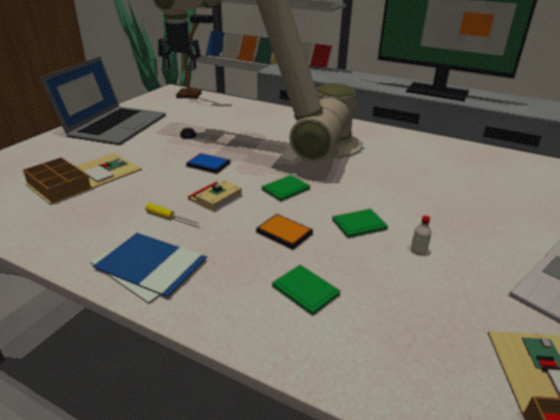

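View pics/top0.png

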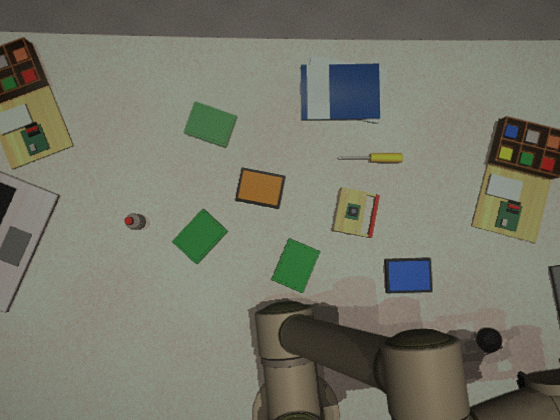

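The scene view shows the orange plate at about (285,231) and the bridge at (215,193). In the top view the plate is at (260,188), the bridge deck at (353,212) and the red stop at (374,216). The blue plate is at (408,275) and the screwdriver at (370,158). Next I'll measure them.

```bash
cat > h.py <<'E'
import cv2,numpy as np
from workcell import cams
def P(n):
    p=cams.camera_params(n);K=np.array([[p['fx'],0,p['cx']],[0,p['fy'],p['cy']],[0,0,1]])
    R=cv2.Rodrigues(p['rvec'])[0];return K,np.array([p['k1'],0,0,0]),R,p['tvec'],p['rvec']
def ray(n,uv):
    K,D,R,t,_=P(n);u=cv2.undistortPoints(np.array(uv,float).reshape(-1,1,2),K,D).reshape(-1,2)
    d=np.c_[u,np.ones(len(u))]@R; return -R.T@t,d
def plane(n,uv,z):
    c,d=ray(n,uv);return c+d*((z-c[2])/d[:,2])[:,None]
def two(uva,uvb):
    a,da=ray("top",uva);b,db=ray("scene",uvb);out=[]
    for x,y in zip(da,db):
        s=np.linalg.lstsq(np.c_[x,-y],b-a,rcond=None)[0];p=a+s[0]*x;q=b+s[1]*y;out.append([*(p+q)/2,np.linalg.norm(p-q)])
    return np.array(out)
def mask(im,kind):
    h=cv2.cvtColor(im,cv2.COLOR_RGB2HSV)
    r={'orange':((8,150,90),(18,255,255)),'red':((170,120,60),(180,255,255)),'red2':((0,150,60),(6,255,255)),'blue':((105,150,60),(125,255,255)),'ply':((18,60,120),(32,160,255))}
    return cv2.inRange(h,*r[kind])
def comps(m,amin=20):
    n,l,s,c=cv2.connectedComponentsWithStats(m)
    return [(l==i,s[i],c[i]) for i in range(1,n) if s[i][4]>amin]
E
python3 - <<'E'
from h import *
np.set_printoptions(precision=4,suppress=True)
for n in("top","scene"):
    im=np.load(n+"0.npz")['im']
    for k in('orange','red','red2','blue'):
        for m,s,c in comps(mask(im,k)):
            r=cv2.minAreaRect(np.argwhere(m)[:,::-1].astype(np.float32))
            print(n,k,s,c,plane(n,[c],0.018)[0],r[2])
im=np.load("top0.npz")['im'];cv2.imwrite("pics/tz.png",cv2.resize(im[130:300,225:425,::-1],None,fx=4,fy=3.5,interpolation=cv2.INTER_CUBIC)[:600])
im=np.load("scene0.npz")['im'];cv2.imwrite("pics/sz.png",cv2.resize(im[140:265,170:330,::-1],None,fx=4.7,fy=4.7,interpolation=cv2.INTER_CUBIC))
E
```

```text
top orange [ 13  48  15  14 132] [20.0227 54.3864] [0.9289 0.7407 0.018 ] 68.19859313964844
top orange [546 131  14  18 141] [552.6809 141.227 ] [ 0.7195 -0.6664  0.018 ] 14.03624439239502
top orange [ 238  171   44   34 1120] [259.6893 187.5054] [0.5867 0.1033 0.018 ] 10.885527610778809
top red2 [ 22  69  15  15 147] [28.8571 75.585 ] [0.8733 0.7166 0.018 ] 68.19859313964844
top red2 [ 26 126  12   7  39] [ 31.7436 128.8205] [0.732 0.705 0.018] 68.19859313964844
top red2 [541 157  14  15 144] [547.6667 163.9583] [ 0.6593 -0.6532  0.018 ] 12.52880859375
top red2 [368 195  11  43 140] [373.2143 215.65  ] [ 0.5163 -0.1988  0.018 ] 10.491477012634277
top red2 [508 204  12   6  36] [513.25   206.3611] [ 0.5464 -0.5642  0.018 ] 15.945395469665527
top red2 [125 217   7   8  47] [128.0851 220.2979] [0.4945 0.4482 0.018 ] 90.0
top blue [334  64  45  18 366] [360.1448  70.1858] [ 0.9059 -0.1608  0.018 ] 88.53119659423828
top blue [333 103  47  16 235] [359.9319 113.5319] [ 0.789  -0.1615  0.018 ] 79.5625228881836
top blue [504 125  14  13 132] [510.8788 131.1061] [ 0.7456 -0.5591  0.018 ] 14.
[... 530 characters left out ...]
[202.1458 189.3125] [ 0.5329 -0.1921  0.018 ] 62.241458892822266
scene red2 [423 216   7   8  36] [425.3611 218.8056] [0.3729 0.416  0.018 ] 45.0
scene red2 [539 360  18   7  91] [547.5055 362.7143] [0.7412 0.7052 0.018 ] 5.19442892074585
scene red2 [544 413  16   7  92] [551.9348 416.1739] [0.8536 0.711  0.018 ] 90.0
scene blue [207  37   5  17  35] [209.4857  46.3429] [-1.0479 -1.2711  0.018 ] 7.125016689300537
scene blue [190 154  37  15 329] [207.9179 161.2857] [ 0.373  -0.2841  0.018 ] 12.528807640075684
scene blue [  95  234   82   50 2036] [135.7348 257.9656] [ 0.8657 -0.1387  0.018 ] 52.85331344604492
scene blue [163 256  42  40 218] [183.2385 276.3853] [ 0.864  -0.0043  0.018 ] 45.0
```

View pics/tz.png

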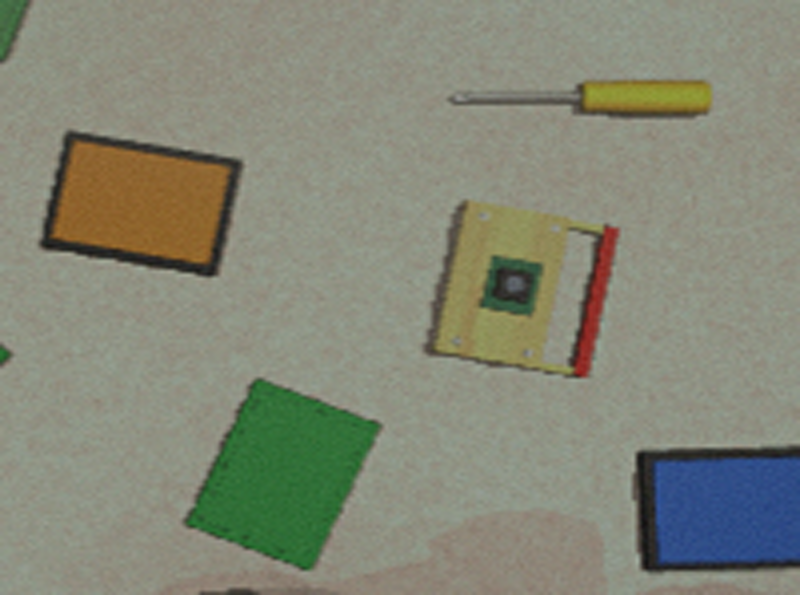

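View pics/sz.png

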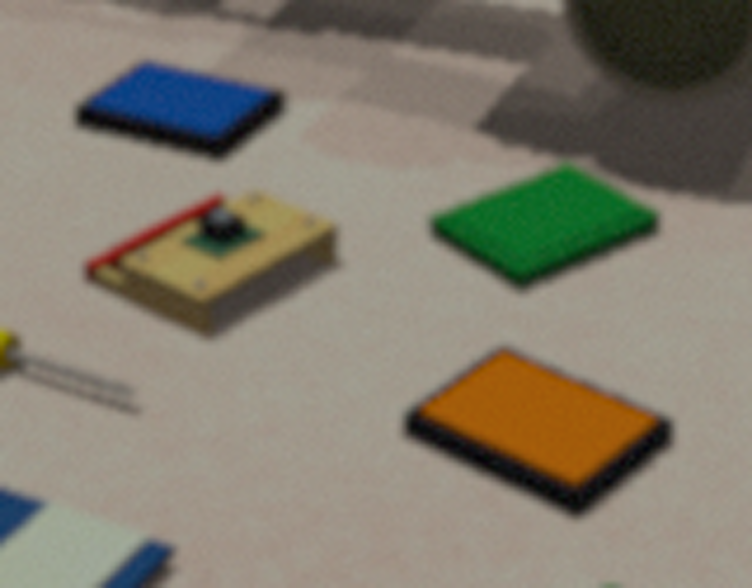

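The orange plate sits long-edge towards the bridge in both views. The two views disagree by about 8 mm at z=0.018, so I'll triangulate corners and check heights.

```bash
cat >> h.py <<'E'
def quad(m):
    "4 subpixel corners: straight lines fitted to contour sides"
    m=cv2.resize(m.astype(np.uint8)*255,None,fx=4,fy=4,interpolation=cv2.INTER_LINEAR)
    m=cv2.morphologyEx((m>127).astype(np.uint8),cv2.MORPH_CLOSE,np.ones((13,13)))
    c=max(cv2.findContours(m,cv2.RETR_EXTERNAL,cv2.CHAIN_APPROX_NONE)[0],key=cv2.contourArea)
    h=cv2.convexHull(c);e=.01
    while True:
        q=cv2.approxPolyDP(h,e*cv2.arcLength(h,True),True).reshape(-1,2).astype(float)
        if len(q)<=4:break
        e+=.005
    pts=c.reshape(-1,2).astype(float);L=[]
    for i in range(4):
        a,b=q[i],q[(i+1)%4];t=(b-a)/np.linalg.norm(b-a);s=(pts-a)@t;d=np.abs((pts-a)@[-t[1],t[0]]);l=np.linalg.norm(b-a)
        k=(d<6)&(s>.12*l)&(s<.88*l);v=cv2.fitLine(pts[k].astype(np.float32),cv2.DIST_HUBER,0,.01,.01).ravel();L.append(np.cross([v[2],v[3],1],[v[2]+v[0],v[3]+v[1],1]))
    o=[]
    for i in range(4):
        p=np.cross(L[i-1],L[i]);o.append(p[:2]/p[2])
    return (np.array(o)+.5)/4-.5
def big(im,kind,near,loose=None):
    return min(comps(mask(im,kind),100),key=lambda x:np.hypot(*(x[2]-near)))[0]
def match(a,b):  # order b's corners like a's by plane position
    A=plane("top",a,.018);B=plane("scene",b,.018)
    A=A-A.mean(0);B=B-B.mean(0)
    return b[[np.argmin(np.linalg.norm(B-x,axis=1)) for x in A]]
E
python3 - <<'E'
from h import *
np.set_printoptions(precision=4,suppress=True)
T=np.load("top0.npz");S=np.load("scene0.npz")
for k,a,b in(('orange',(260,188),(284,228)),('blue',(409,275),(208,161))):
    qa=quad(big(T['im'],k,a));qb=match(qa,quad(big(S['im'],k,b)))
    print(k,qa.tolist(),qb.tolist());X=two(qa,qb);print(X,X.mean(0))
    for q,n in((qa,"top"),(qb,"scene")):
        p=plane(n,q,.018);print(n,p.mean(0),np.linalg.norm(p-np.roll(p,-1,0),axis=1))
# depth checks
for n,d,pts in(("top",T['d'],[(260,188),(300,215),(345,212),(345,230),(409,275),(290,270)]),("scene",S['d'],[(284,228),(240,225),(208,161)])):
    K,D,R,t,_=P(n)
    for uv in pts:
        u=cv2.undistortPoints(np.array([[uv]],float),K,D).ravel();z=np.median(d[uv[1]-1:uv[1]+2,uv[0]-1:uv[0]+2]);print(n,uv,R.T@(np.array([*u,1])*z-t))
E
```

```text
orange [[243.137065390167, 169.9651897405603], [281.5634918224548, 177.47124729179265], [276.83181046406975, 204.89156155278567], [237.53941048951074, 197.41147994222035]] [[292.1089110092685, 242.8849253392419], [258.26600884898755, 226.97456177306177], [276.3504851989269, 214.24144883392862], [310.11632429737546, 229.0320022876334]]
[[0.6337 0.1482 0.0128 0.0006]
 [0.6155 0.0442 0.0141 0.0029]
 [0.5413 0.0567 0.0148 0.0006]
 [0.5595 0.1626 0.0135 0.0012]] [0.5875 0.1029 0.0138 0.0014]
top [0.5869 0.103  0.018 ] [0.1043 0.0742 0.1063 0.0747]
scene [0.593  0.1051 0.018 ] [0.1068 0.0763 0.1086 0.0763]
blue [[427.8357242092747, 260.625], [429.78100134129477, 289.375], [388.625, 289.375], [388.625, 260.625]] [[188.00329462642944, 162.1935458401978], [200.54928362035992, 153.85254128406004], [227.41641680126622, 159.7029270838376], [215.45780652647332, 169.1163616437841]]
[[ 0.4002 -0.3443  0.0117  0.0009]
 [ 0.3248 -0.3491  0.0099  0.0001]
 [ 0.323  -0.2409  0.0129  0.0002]
 [ 0.3974 -0.2398  0.0115  0.0027]] [ 0.3613 -0.2935  0.0115  0.001 ]
top [ 0.3619 -0.2921  0.018 ] [0.0749 0.1071 0.075  0.1025]
scene [ 0.372  -0.2852  0.018 ] [0.0718 0.1037 0.0757 0.1055]
top (260, 188) [0.5856 0.1025 0.0155]
top (300, 215) [ 0.5158 -0.0055 -0.0002]
top (345, 212) [ 0.5243 -0.1229  0.029 ]
top (345, 230) [ 0.477  -0.1233  0.0288]
top (409, 275) [ 0.3617 -0.2935  0.0158]
top (290, 270) [0.3695 0.0195 0.0156]
scene (284, 228) [0.5915 0.1044 0.0166]
scene (240, 225) [ 0.6113 -0.0154 -0.0021]
scene (208, 161) [ 0.371  -0.2851  0.018 ]
```

```bash
cat > br.py <<'E'
from h import *
np.set_printoptions(precision=4,suppress=True)
T=np.load("top0.npz");S=np.load("scene0.npz")
im=T['im'];h=cv2.cvtColor(im,cv2.COLOR_RGB2HSV)
print("hsv deck/table",h[225,345],h[200,345],h[215,310],h[190,362],h[215,365])
red=[m for m,s,c in comps(mask(im,'red2')|mask(im,'red'),60) if abs(c[0]-373)<6][0]
q=quad(red);p=plane("top",q,.014);print("red",q.tolist(),p,p.mean(0),np.linalg.norm(p-np.roll(p,-1,0),axis=1))
ply=cv2.inRange(h,(18,75,90),(35,255,255));ply=[m for m,s,c in comps(ply,200) if abs(c[0]-353)<15 and abs(c[1]-212)<15][0].astype(np.uint8)*255
cv2.imwrite("pics/ply.png",cv2.resize(ply[170:260,310:400],None,fx=6,fy=6))
m=cv2.morphologyEx(ply,cv2.MORPH_CLOSE,np.ones((15,15)));m=cv2.morphologyEx(m,cv2.MORPH_OPEN,np.ones((7,7)))
q=quad(m>0);p=plane("top",q,.028);print("deck",q.tolist(),p,p.mean(0),np.linalg.norm(p-np.roll(p,-1,0),axis=1))
E
python3 br.py
```

```text
hsv deck/table [ 34  97 152] [ 24 109 143] [ 41  33 147] [ 24  28 144] [ 30  26 146]
red [[378.5818091462708, 194.625], [370.44491651508906, 238.8618042708715], [368.0160551061307, 234.25548545380352], [375.33653953977966, 194.625]] [[ 0.5726 -0.2135  0.014 ]
 [ 0.4548 -0.1925  0.014 ]
 [ 0.4669 -0.186   0.014 ]
 [ 0.5725 -0.2049  0.014 ]] [ 0.5167 -0.1992  0.014 ] [0.1197 0.0137 0.1073 0.0086]
deck [[340.78946988443386, 186.82337043668315], [366.0114294564998, 191.74541702481395], [360.7087063530549, 235.12478615525905], [332.82822555406455, 229.5077250255409]] [[ 0.5907 -0.1113  0.028 ]
 [ 0.5787 -0.1779  0.028 ]
 [ 0.4642 -0.1647  0.028 ]
 [ 0.4778 -0.0914  0.028 ]] [ 0.5279 -0.1363  0.028 ] [0.0676 0.1152 0.0745 0.1147]
```

View pics/ply.png

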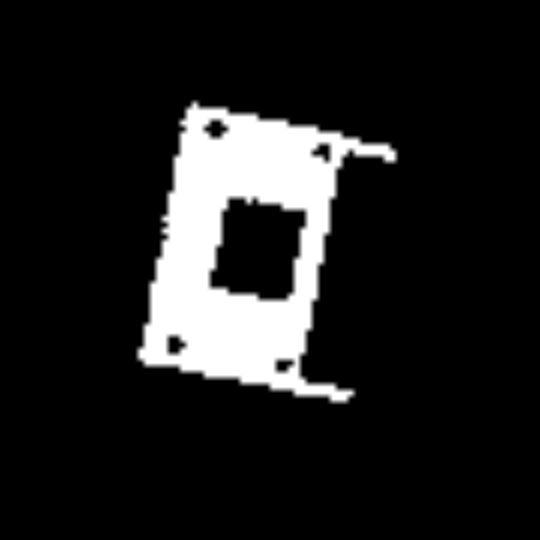

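The deck measures 114–115 by 68–74 mm at z=28 mm, with its centre at (0.528,−0.136). Its axis is at about −100.1°, and the red bar agrees. The plate is at (0.587,0.103) at about −99.9°, so it is already parallel but about 16 mm to the +y side of the bridge's line. My plan is to push it sideways first with both spread fingers, then push from the rear end. I'll turn the tool to match.

Emit:
move_arm --fingers 55 --moves '[{"wy": 0.104},{"wy": 0.104},{"wy": 0.104},{"wy": 0.104},{"wy": 0.104},{},{},{},{},{}]'

```text
schema error: expected keys dx, dy, dz, wx, wy, wz
```

```bash
cat > go.py <<'E'
import sys,numpy as np
from workcell import manip
np.set_printoptions(precision=4,suppress=True)
def rep(x=None,y=None,z=None,yaw=None):
    s=manip.get_state();R=s['ee_rot'];p=s['tool_pos']
    bx=np.array([-.1754,-.9845,0]);by=np.array([.9845,-.1754,0])
    o=np.array([.5279,-.1363,0])
    print("t",s['time_s'],"tcp",p,"bridge xy",(p-o)@bx*1e3,(p-o)@by*1e3,"F",s['ft_force'],"w",s['gripper_width']*85.4,"toolx ang",np.degrees(np.arctan2(R[1,0],R[0,0])),"y",R[:,1])
    if x is not None: print("tool delta mm",R.T@(np.array([x,y,z])-p)*1e3)
if __name__=="__main__": rep(*map(float,sys.argv[1:4]))
E
python3 go.py .681 .086 .15
```

```text
t 0.1 tcp [ 0.1848 -0.5177  0.2308] bridge xy 435.69915357219764 -270.8353330258971 F [ 0.4179 -0.8046 -0.3023] w 85.35949593451326 toolx ang -160.35672661296854 y [-0.0002  0.0013 -1.    ]
tool delta mm [-670.2149   81.4692 -401.711 ]
```

All six keys are needed in every row.

Emit:
move_arm --fingers 55 --moves '[{"dx": 0,"dy": 0,"dz": 0,"wx": 0,"wy": 0.104,"wz": 0},{"dx": 0,"dy": 0,"dz": 0,"wx": 0,"wy": 0.104,"wz": 0},{"dx": 0,"dy": 0,"dz": 0,"wx": 0,"wy": 0.104,"wz": 0},{"dx": 0,"dy": 0,"dz": 0,"wx": 0,"wy": 0.104,"wz": 0},{"dx": 0,"dy": 0,"dz": 0,"wx": 0,"wy": 0.104,"wz": 0},{"dx": 0,"dy": 0,"dz": 0,"wx": 0,"wy": 0,"wz": 0},{"dx": 0,"dy": 0,"dz": 0,"wx": 0,"wy": 0,"wz": 0},{"dx": 0,"dy": 0,"dz": 0,"wx": 0,"wy": 0,"wz": 0},{"dx": 0,"dy": 0,"dz": 0,"wx": 0,"wy": 0,"wz": 0},{"dx": 0,"dy": 0,"dz": 0,"wx": 0,"wy": 0,"wz": 0}]'

```text
time_s: 0.93
tool_pos: [0.1847, -0.5164, 0.2277]
ee_rot: [[-0.982, -0.001, -0.19], [0.19, 0.008, -0.982], [0.003, -1.0, -0.008]]
ft_force: [-0.2, 0.7, 0.7]
gripper_width: 0.647
```

```bash
python3 go.py .681 .086 .15
```

```text
t 0.9333 tcp [ 0.1847 -0.5164  0.2277] bridge xy 434.3880683459732 -271.2575564443955 F [-0.2429  0.7327  0.6813] w 55.27799375898487 toolx ang 169.02684563442332 y [-0.0011  0.0084 -1.    ]
tool delta mm [-372.8139   82.278  -685.1978]
```

Emit:
move_arm --moves '[{"dx": -18,"dy": 0,"dz": -34,"wx": 0.008,"wy": -0.015,"wz": 0},{"dx": -18,"dy": 0,"dz": -34,"wx": 0,"wy": 0,"wz": 0},{"dx": -18,"dy": 0,"dz": -34,"wx": 0,"wy": 0,"wz": 0},{"dx": -18,"dy": 0,"dz": -34,"wx": 0,"wy": 0,"wz": 0},{"dx": -18,"dy": 0,"dz": -34,"wx": 0,"wy": 0,"wz": 0},{"dx": -18,"dy": 0,"dz": -34,"wx": 0,"wy": 0,"wz": 0},{"dx": -18,"dy": 0,"dz": -34,"wx": 0,"wy": 0,"wz": 0},{"dx": -18,"dy": 0,"dz": -34,"wx": 0,"wy": 0,"wz": 0},{"dx": -18,"dy": 0,"dz": -34,"wx": 0,"wy": 0,"wz": 0},{"dx": -18,"dy": 0,"dz": -34,"wx": 0,"wy": 0,"wz": 0}]'

```text
time_s: 1.77
tool_pos: [0.4258, -0.2053, 0.2266]
ee_rot: [[-0.985, -0.002, -0.175], [0.175, -0.003, -0.985], [0.001, -1.0, 0.003]]
ft_force: [1.3, -0.7, -0.1]
gripper_width: 0.642
```

```bash
python3 go.py .681 .086 .15
```

```text
t 1.7667 tcp [ 0.4258 -0.2053  0.2266] bridge xy 85.86104179776346 -88.3837328146135 F [ 1.2948 -0.6538 -0.1307] w 54.851599136155684 toolx ang 169.9373655591095 y [-0.0016 -0.0028 -1.    ]
tool delta mm [-200.4323   75.333  -331.6581]
```

Emit:
move_arm --moves '[{"dx": -20,"dy": 0,"dz": -34,"wx": 0,"wy": 0,"wz": 0},{"dx": -20,"dy": 0,"dz": -34,"wx": 0,"wy": 0,"wz": 0},{"dx": -20,"dy": 0,"dz": -34,"wx": 0,"wy": 0,"wz": 0},{"dx": -20,"dy": 0,"dz": -34,"wx": 0,"wy": 0,"wz": 0},{"dx": -20,"dy": 0,"dz": -34,"wx": 0,"wy": 0,"wz": 0},{"dx": -20,"dy": 0,"dz": -34,"wx": 0,"wy": 0,"wz": 0},{"dx": -20,"dy": 0,"dz": -34,"wx": 0,"wy": 0,"wz": 0},{"dx": -20,"dy": 10,"dz": -34,"wx": 0,"wy": 0,"wz": 0},{"dx": -20,"dy": 15,"dz": -34,"wx": 0,"wy": 0,"wz": 0},{"dx": -20,"dy": 15,"dz": -20,"wx": 0,"wy": 0,"wz": 0}]'

```text
time_s: 2.6
tool_pos: [0.6868, 0.1007, 0.1902]
ee_rot: [[-0.987, 0.008, -0.158], [0.158, -0.004, -0.987], [-0.009, -1.0, 0.003]]
ft_force: [-0.2, -0.2, 0.9]
gripper_width: 0.648
```

```bash
python3 go.py .681 .086 .15
```

```text
t 2.6 tcp [0.6868 0.1007 0.1902] bridge xy -261.2349432770732 114.81682122360283 F [-0.1665 -0.2197  0.9497] w 55.368589431834465 toolx ang 170.89455373475207 y [ 0.0085 -0.0043 -1.    ]
tool delta mm [ 3.7141 40.1927 15.3525]
```

Emit:
move_arm --moves '[{"dx": 3,"dy": 15,"dz": 8,"wx": -0.003,"wy": 0.017,"wz": -0.009},{"dx": 3,"dy": 25,"dz": 7,"wx": 0,"wy": 0,"wz": 0},{"dx": 0,"dy": 25,"dz": 0,"wx": 0,"wy": 0,"wz": 0},{"dx": 0,"dy": 25,"dz": 0,"wx": 0,"wy": 0,"wz": 0},{"dx": 0,"dy": 25,"dz": 0,"wx": 0,"wy": 0,"wz": 0},{"dx": 0,"dy": 15,"dz": 0,"wx": 0,"wy": 0,"wz": 0},{"dx": 0,"dy": 10,"dz": 0,"wx": 0,"wy": 0,"wz": 0},{"dx": 0,"dy": 0,"dz": 0,"wx": 0,"wy": 0,"wz": 0},{"dx": 0,"dy": 0,"dz": 0,"wx": 0,"wy": 0,"wz": 0},{"dx": 0,"dy": 0,"dz": 0,"wx": 0,"wy": 0,"wz": 0}]'

```text
time_s: 3.43
tool_pos: [0.6811, 0.0934, 0.038]
ee_rot: [[-0.988, -0.004, -0.157], [0.157, 0.001, -0.988], [0.004, -1.0, -0.001]]
ft_force: [-0.2, 1.0, 1.0]
gripper_width: 0.646
```

```bash
python3 go.py .681 .086 .005; python3 - <<'E'
from workcell import cams
import cv2
for n,a in(("top",(90,280,190,420)),("scene",(120,330,150,400))):
    im,d=cams.camera(n);im=im[a[0]:a[1],a[2]:a[3]];cv2.imwrite(f"pics/{n}1.png",cv2.resize(im[:,:,::-1],None,fx=2.8,fy=2.8,interpolation=cv2.INTER_CUBIC))
E
```

```text
t 3.4333 tcp [0.6811 0.0934 0.038 ] bridge xy -253.0502060371519 110.50224221059946 F [-0.2186  0.9832  0.97  ] w 55.16791312000846 toolx ang 170.9454086992059 y [-0.0038  0.0014 -1.    ]
tool delta mm [-1.2295 32.9782  7.3888]
```

View pics/top1.png

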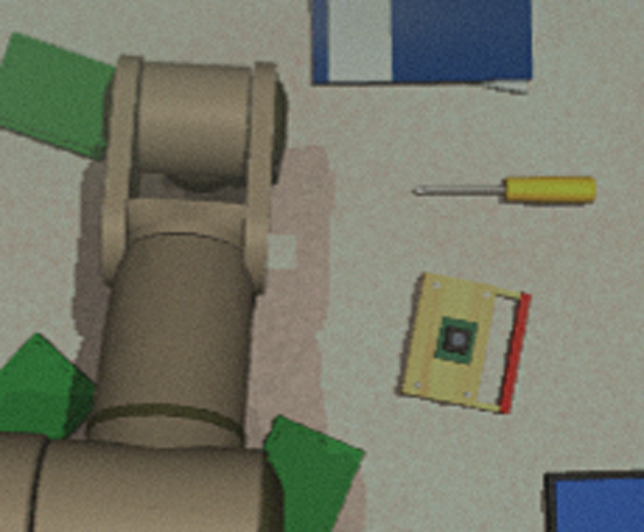

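View pics/scene1.png

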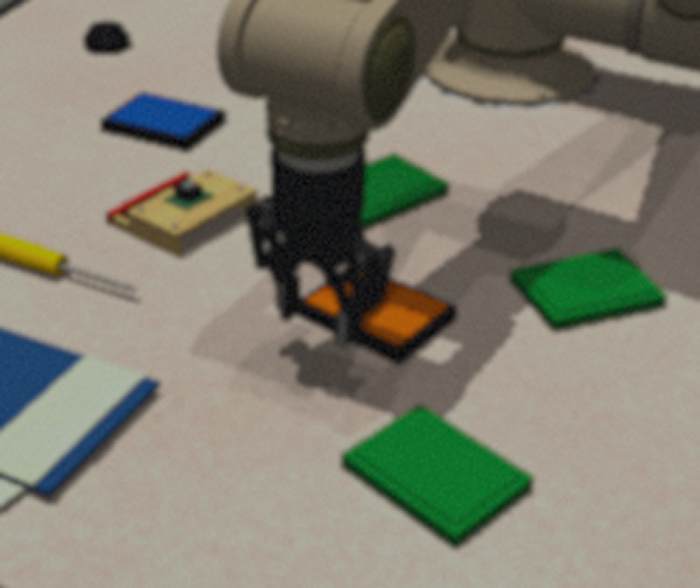

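In the top view the arm hides the plate. The scene view shows both fingers beside the plate's +x edge, near (330,310) in the zoom, with a clear gap. Next I'll lower them.

Emit:
move_arm --moves '[{"dx": 0,"dy": 10,"dz": 3,"wx": 0,"wy": 0.012,"wz": 0.004},{"dx": 0,"dy": 8,"dz": 3,"wx": 0,"wy": 0.006,"wz": 0},{"dx": 0,"dy": 7,"dz": 1,"wx": 0,"wy": 0,"wz": 0},{"dx": 0,"dy": 4,"dz": 0,"wx": 0,"wy": 0,"wz": 0},{"dx": 0,"dy": 3,"dz": 0,"wx": 0,"wy": 0,"wz": 0},{"dx": 0,"dy": 0,"dz": 0,"wx": 0,"wy": 0,"wz": 0},{"dx": 0,"dy": 0,"dz": 0,"wx": 0,"wy": 0,"wz": 0},{"dx": 0,"dy": 0,"dz": 0,"wx": 0,"wy": 0,"wz": 0},{"dx": 0,"dy": 0,"dz": 0,"wx": 0,"wy": 0,"wz": 0},{"dx": 0,"dy": 0,"dz": 0,"wx": 0,"wy": 0,"wz": 0}]'

```text
time_s: 4.37
tool_pos: [0.683, 0.0864, 0.01]
ee_rot: [[-0.985, 0.011, -0.175], [0.175, 0.0, -0.985], [-0.01, -1.0, -0.002]]
ft_force: [0.5, -0.2, 0.2]
gripper_width: 0.643
```

```bash
python3 go.py .681 .086 .005
```

```text
t 4.3667 tcp [0.683  0.0864 0.01  ] bridge xy -246.4535548014832 113.5984893300496 F [ 0.4616 -0.232   0.2423] w 54.91908309292162 toolx ang 169.94397786767536 y [ 0.0105  0.0005 -0.9999]
tool delta mm [1.9152 5.0205 0.7555]
```

Emit:
move_arm --moves '[{"dx": 3,"dy": 3,"dz": 0,"wx": 0,"wy": 0,"wz": -0.008},{"dx": 6,"dy": 3,"dz": 0,"wx": 0,"wy": 0,"wz": 0},{"dx": 6,"dy": 0,"dz": 0,"wx": 0,"wy": 0,"wz": 0},{"dx": 6,"dy": 0,"dz": 0,"wx": 0,"wy": 0,"wz": 0},{"dx": 5,"dy": 0,"dz": 0,"wx": 0,"wy": 0,"wz": 0},{"dx": 4,"dy": 0,"dz": 0,"wx": 0,"wy": 0,"wz": 0},{"dx": 3,"dy": 0,"dz": 0,"wx": 0,"wy": 0,"wz": 0},{"dx": 0,"dy": 0,"dz": 0,"wx": 0,"wy": 0,"wz": 0},{"dx": 0,"dy": 0,"dz": 0,"wx": 0,"wy": 0,"wz": 0},{"dx": 0,"dy": 0,"dz": 0,"wx": 0,"wy": 0,"wz": 0}]'

```text
time_s: 5.2
tool_pos: [0.6464, 0.0932, 0.0041]
ee_rot: [[-0.985, 0.002, -0.174], [0.174, 0.002, -0.985], [-0.002, -1.0, -0.002]]
ft_force: [0.6, -0.5, -0.1]
gripper_width: 0.646
```

```bash
python3 go.py .641 .092 .005
```

```text
t 5.2 tcp [0.6464 0.0932 0.0041] bridge xy -246.73448091762202 76.39272535490942 F [ 0.6182 -0.4656 -0.1098] w 55.160792777756505 toolx ang 169.97733159360806 y [ 0.0023  0.002  -1.    ]
tool delta mm [ 5.0909 -0.8891  2.1262]
```

Emit:
move_arm --moves '[{"dx": 3,"dy": 0,"dz": 0,"wx": 0,"wy": 0,"wz": 0},{"dx": 3,"dy": 0,"dz": 0,"wx": 0,"wy": 0,"wz": 0},{"dx": 3,"dy": 0,"dz": 0,"wx": 0,"wy": 0,"wz": 0},{"dx": 3,"dy": 0,"dz": 0,"wx": 0,"wy": 0,"wz": 0},{"dx": 3,"dy": 0,"dz": 0,"wx": 0,"wy": 0,"wz": 0},{"dx": 2,"dy": 0,"dz": 0,"wx": 0,"wy": 0,"wz": 0},{"dx": 0,"dy": 0,"dz": 0,"wx": 0,"wy": 0,"wz": 0},{"dx": 0,"dy": 0,"dz": 0,"wx": 0,"wy": 0,"wz": 0},{"dx": 0,"dy": 0,"dz": 0,"wx": 0,"wy": 0,"wz": 0},{"dx": 0,"dy": 0,"dz": 0,"wx": 0,"wy": 0,"wz": 0}]'

```text
time_s: 6.03
tool_pos: [0.6291, 0.0961, 0.0043]
ee_rot: [[-0.985, 0.005, -0.174], [0.174, 0.002, -0.985], [-0.005, -1.0, -0.003]]
ft_force: [-1.0, -0.4, -0.6]
gripper_width: 0.644
```

```bash
python3 go.py; python3 - <<'E'
from workcell import manip,cams
import sys;sys.path.insert(0,'.')
import go;go.rep()
import cv2
for n,a in(("scene",(120,330,150,400)),):
    im,d=cams.camera(n);im=im[a[0]:a[1],a[2]:a[3]];cv2.imwrite(f"pics/{n}2.png",cv2.resize(im[:,:,::-1],None,fx=2.8,fy=2.8,interpolation=cv2.INTER_CUBIC))
E
```

```text
t 6.0333 tcp [0.6291 0.0961 0.0043] bridge xy -246.5598315092976 58.896181836913485 F [-0.966  -0.4307 -0.5999] w 54.99646774449575 toolx ang 169.95656618382313 y [ 0.005   0.0018 -1.    ]
t 6.0333 tcp [0.6291 0.0961 0.0043] bridge xy -246.5598315092976 58.896181836913485 F [-0.966  -0.4307 -0.5999] w 54.99646774449575 toolx ang 169.95656618382313 y [ 0.005   0.0018 -1.    ]
```

View pics/scene2.png

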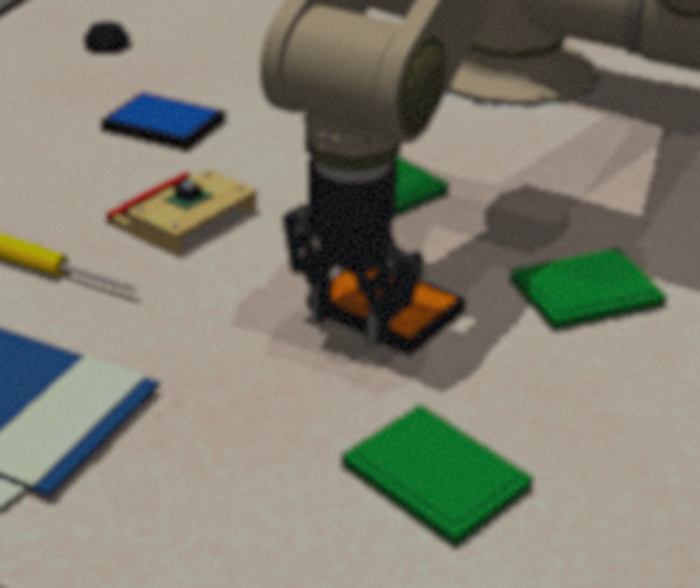

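The fingers have pushed the plate towards −x: its right corner moved from (453,313) to (463,303) in the zoom. Next I back off, rise, and go round to the rear end.

Emit:
move_arm --moves '[{"dx": -8,"dy": 0,"dz": 0,"wx": 0,"wy": 0,"wz": 0},{"dx": -12,"dy": 0,"dz": 0,"wx": 0,"wy": 0,"wz": 0},{"dx": -4,"dy": -20,"dz": 0,"wx": 0,"wy": 0,"wz": 0},{"dx": 0,"dy": -35,"dz": 0,"wx": 0,"wy": 0,"wz": 0},{"dx": 0,"dy": -25,"dz": -15,"wx": 0,"wy": 0,"wz": 0},{"dx": 15,"dy": -10,"dz": -25,"wx": 0,"wy": 0,"wz": 0},{"dx": 20,"dy": 0,"dz": -25,"wx": 0,"wy": 0,"wz": 0},{"dx": 20,"dy": 0,"dz": -25,"wx": 0,"wy": 0,"wz": 0},{"dx": 20,"dy": 0,"dz": -15,"wx": 0,"wy": 0,"wz": 0},{"dx": 0,"dy": 0,"dz": 0,"wx": 0,"wy": 0,"wz": 0}]'

```text
time_s: 6.92
tool_pos: [0.6009, 0.2102, 0.0987]
ee_rot: [[-0.984, 0.003, -0.18], [0.18, 0.003, -0.984], [-0.003, -1.0, -0.004]]
ft_force: [0.5, 0.7, 0.7]
gripper_width: 0.645
```

```bash
python3 go.py; python3 -c "
from workcell import manip;print(manip.get_state()['qpos'])"
```

```text
t 6.9167 tcp [0.6009 0.2102 0.0987] bridge xy -353.94485124581803 11.085516511561265 F [0.5293 0.7078 0.7123] w 55.06686870139808 toolx ang 169.6401614436411 y [ 0.0032  0.0035 -1.    ]
[  8.57579252  36.74872984  70.85606395   0.17718242  72.18288615
 108.88143792]
```

Emit:
move_arm --moves '[{"dx": 0,"dy": 0,"dz": 0,"wx": 0,"wy": -0.12,"wz": 0},{"dx": 0,"dy": 0,"dz": 0,"wx": 0,"wy": -0.12,"wz": 0},{"dx": 0,"dy": 0,"dz": 0,"wx": 0,"wy": -0.12,"wz": 0},{"dx": 0,"dy": 0,"dz": 0,"wx": 0,"wy": -0.12,"wz": 0},{"dx": 0,"dy": 0,"dz": 0,"wx": 0,"wy": -0.12,"wz": 0},{"dx": 0,"dy": 0,"dz": 0,"wx": 0,"wy": -0.12,"wz": 0},{"dx": 0,"dy": 0,"dz": 0,"wx": 0,"wy": -0.12,"wz": 0},{"dx": 0,"dy": 0,"dz": 0,"wx": 0,"wy": -0.12,"wz": 0},{"dx": 0,"dy": 0,"dz": 0,"wx": 0,"wy": -0.12,"wz": 0},{"dx": 0,"dy": 0,"dz": 0,"wx": 0,"wy": -0.12,"wz": 0}]'

```text
time_s: 7.75
tool_pos: [0.6069, 0.2077, 0.099]
ee_rot: [[-0.484, 0.003, 0.875], [-0.875, 0.002, -0.484], [-0.004, -1.0, 0.002]]
ft_force: [0.5, -0.5, -0.4]
gripper_width: 0.645
```

Emit:
move_arm --moves '[{"dx": 0,"dy": 0,"dz": 0,"wx": 0,"wy": -0.12,"wz": 0},{"dx": 0,"dy": 0,"dz": 0,"wx": 0,"wy": -0.12,"wz": 0},{"dx": 0,"dy": 0,"dz": 0,"wx": 0,"wy": -0.1,"wz": 0},{"dx": 0,"dy": 0,"dz": 0,"wx": 0,"wy": 0,"wz": 0},{"dx": 0,"dy": 0,"dz": 0,"wx": 0,"wy": 0,"wz": 0},{"dx": 0,"dy": 0,"dz": 0,"wx": 0,"wy": 0,"wz": 0},{"dx": 0,"dy": 0,"dz": 0,"wx": 0,"wy": 0,"wz": 0},{"dx": 0,"dy": 0,"dz": 0,"wx": 0,"wy": 0,"wz": 0},{"dx": 0,"dy": 0,"dz": 0,"wx": 0,"wy": 0,"wz": 0},{"dx": 0,"dy": 0,"dz": 0,"wx": 0,"wy": 0,"wz": 0}]'

```text
time_s: 8.58
tool_pos: [0.6114, 0.204, 0.0984]
ee_rot: [[-0.158, 0.002, 0.987], [-0.987, 0.002, -0.158], [-0.002, -1.0, 0.002]]
ft_force: [-0.3, 0.1, -0.8]
gripper_width: 0.643
```

```bash
python3 go.py; python3 - <<'E'
from workcell import cams
import cv2,numpy as np
for n,a in(("top",(90,280,190,420)),("scene",(120,330,150,400))):
    im,d=cams.camera(n);np.savez(n+"3.npz",im=im);im=im[a[0]:a[1],a[2]:a[3]];cv2.imwrite(f"pics/{n}3.png",cv2.resize(im[:,:,::-1],None,fx=2.8,fy=2.8,interpolation=cv2.INTER_CUBIC))
E
```

```text
t 8.5833 tcp [0.6114 0.204  0.0984] bridge xy -349.67420988237564 22.52327640539106 F [-0.3319  0.138  -0.8114] w 54.874543035976814 toolx ang -99.07994974856275 y [ 0.0025  0.0016 -1.    ]
```

View pics/top3.png

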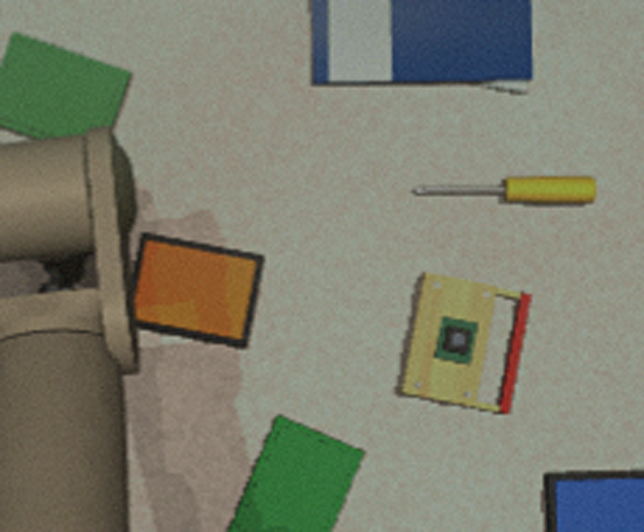

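View pics/scene3.png

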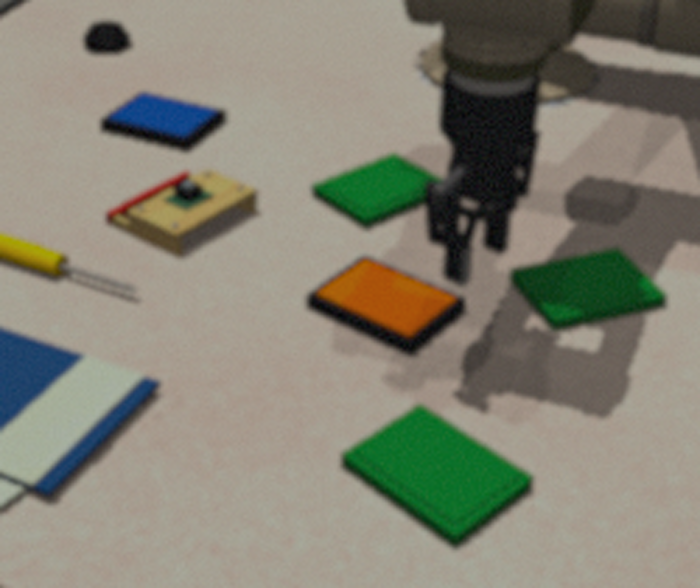

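The plate is now in plain view at (197,290) in the top zoom, with only its left edge touching the arm's outline. I'll measure it again.

```bash
cat > pl.py <<'E'
from h import *
import sys
np.set_printoptions(precision=4,suppress=True)
bx=np.array([-.1754,-.9845,0]);by=np.array([.9845,-.1754,0]);o=np.array([.5279,-.1363,0])
def meas(tag):
    for n,z in(("top",.018),("scene",.0138)):
        im=np.load(n+tag+".npz")['im'];h=cv2.cvtColor(im,cv2.COLOR_RGB2HSV)
        m=cv2.inRange(h,(6,140,60),(20,255,255))
        c=[(mm,s,c) for mm,s,c in comps(m,150) if 0.35<plane(n,[c],.018)[0][0]<.7 and abs(plane(n,[c],.018)[0][1])<.3]
        mm=max(c,key=lambda x:x[1][4])[0]
        p=plane(n,quad(mm),z);c=p.mean(0)-o
        e=np.roll(p,-1,0)-p;L=np.linalg.norm(e,axis=1)
        ang=[np.degrees(np.arctan2(v@by,v@bx)) for v in e]
        print(n,"centre",p.mean(0),"bridge mm",c@bx*1e3,c@by*1e3,"sides",L*1e3,"ang",np.array(ang),"\n corners bridge",np.c_[(p-o)@bx,(p-o)@by]*1e3)
meas(sys.argv[1])
E
python3 pl.py 0;python3 pl.py 3
```

```text
top centre [0.5867 0.1029 0.018 ] bridge mm -245.8469880539726 15.964450911577176 sides [106.2148  76.105  106.4862  74.8241] ang [  0.0682 -90.088  179.3783  89.7074] 
 corners bridge [[-298.8298   53.6333]
 [-192.6147   53.7598]
 [-192.7316  -22.3454]
 [-299.2118  -21.19  ]]
scene centre [0.5891 0.1032 0.0138] bridge mm -246.51881775564215 18.200452779145674 sides [ 80.5831 110.8565  79.6165 109.816 ] ang [-89.6823 179.6788  89.5736   0.1806] 
 corners bridge [[-191.5745   58.4226]
 [-191.1277  -22.1594]
 [-301.9828  -21.538 ]
 [-301.3903   58.0766]]
top centre [0.5719 0.1056 0.018 ] bridge mm -245.8952737138145 0.8603494310893126 sides [107.8762  74.645  106.4893  76.9292] ang [  -0.4742  -89.697  -179.2619   91.3309] 
 corners bridge [[-300.3771   39.1949]
 [-192.5043   38.3022]
 [-192.1095  -36.342 ]
 [-298.5902  -37.7138]]
scene centre [0.5738 0.1057 0.0138] bridge mm -246.29205296717458 2.6932315840674135 sides [ 80.4753 109.5118  81.3674 111.0603] ang [ -91.3394 -179.3989   89.7699    0.1215] 
 corners bridge [[-190.2099   43.2661]
 [-192.091   -37.1874]
 [-301.5971  -38.3364]
 [-301.2703   43.0306]]
```

The plate is now 0.9 mm off the bridge line and within 0.5°. I'll line up behind it and go down.

Emit:
move_arm --moves '[{"dx": 0,"dy": 10,"dz": -11,"wx": 0,"wy": 0.017,"wz": 0},{"dx": 0,"dy": 15,"dz": -10,"wx": 0,"wy": 0,"wz": 0},{"dx": 0,"dy": 15,"dz": 0,"wx": 0,"wy": 0,"wz": 0},{"dx": 0,"dy": 15,"dz": 0,"wx": 0,"wy": 0,"wz": 0},{"dx": 0,"dy": 12,"dz": 0,"wx": 0,"wy": 0,"wz": 0},{"dx": 0,"dy": 8,"dz": 0,"wx": 0,"wy": 0,"wz": 0},{"dx": 0,"dy": 5,"dz": 0,"wx": 0,"wy": 0,"wz": 0},{"dx": 0,"dy": 0,"dz": 0,"wx": 0,"wy": 0,"wz": 0},{"dx": 0,"dy": 0,"dz": 0,"wx": 0,"wy": 0,"wz": 0},{"dx": 0,"dy": 0,"dz": 0,"wx": 0,"wy": 0,"wz": 0}]'

```text
time_s: 9.52
tool_pos: [0.5914, 0.2084, 0.0173]
ee_rot: [[-0.176, 0.008, 0.984], [-0.984, 0.002, -0.176], [-0.004, -1.0, 0.007]]
ft_force: [0.2, 0.1, 0.3]
gripper_width: 0.646
```

```bash
python3 go.py
```

```text
t 9.5167 tcp [0.5914 0.2084 0.0173] bridge xy -350.4935736496496 2.0556383433132064 F [0.1929 0.1184 0.3164] w 55.183216114229154 toolx ang -100.14592288718487 y [ 0.0076  0.0024 -1.    ]
```

Emit:
move_arm --moves '[{"dx": 0,"dy": 5,"dz": -1,"wx": -0.006,"wy": 0,"wz": -0.003},{"dx": 2,"dy": 4,"dz": 0,"wx": 0,"wy": 0,"wz": 0},{"dx": 4,"dy": 3,"dz": 0,"wx": 0,"wy": 0,"wz": 0},{"dx": 5,"dy": 1,"dz": 0,"wx": 0,"wy": 0,"wz": 0},{"dx": 5,"dy": 0,"dz": 0,"wx": 0,"wy": 0,"wz": 0},{"dx": 4,"dy": 0,"dz": 0,"wx": 0,"wy": 0,"wz": 0},{"dx": 3,"dy": 0,"dz": 0,"wx": 0,"wy": 0,"wz": 0},{"dx": 3,"dy": 0,"dz": 0,"wx": 0,"wy": 0,"wz": 0},{"dx": 3,"dy": 0,"dz": 0,"wx": 0,"wy": 0,"wz": 0},{"dx": 3,"dy": 0,"dz": 0,"wx": 0,"wy": 0,"wz": 0}]'

```text
time_s: 10.35
tool_pos: [0.5853, 0.1739, 0.0052]
ee_rot: [[-0.177, 0.005, 0.984], [-0.984, 0.001, -0.177], [-0.002, -1.0, 0.004]]
ft_force: [0.3, -0.6, 0.3]
gripper_width: 0.644
```

```bash
python3 go.py
```

```text
t 10.35 tcp [0.5853 0.1739 0.0052] bridge xy -315.42714254478295 2.147522486919339 F [ 0.3329 -0.575   0.2834] w 54.995196813590326 toolx ang -100.16616564780095 y [ 0.0045  0.0009 -1.    ]
```

Emit:
move_arm --moves '[{"dx": 5,"dy": 0,"dz": 0,"wx": 0,"wy": 0,"wz": 0},{"dx": 7,"dy": 0,"dz": 0,"wx": 0,"wy": 0,"wz": 0},{"dx": 8,"dy": 0,"dz": 0,"wx": 0,"wy": 0,"wz": 0},{"dx": 8,"dy": 0,"dz": 0,"wx": 0,"wy": 0,"wz": 0},{"dx": 8,"dy": 0,"dz": 0,"wx": 0,"wy": 0,"wz": 0},{"dx": 8,"dy": 0,"dz": 0,"wx": 0,"wy": 0,"wz": 0},{"dx": 8,"dy": 0,"dz": 0,"wx": 0,"wy": 0,"wz": 0},{"dx": 6,"dy": 0,"dz": 0,"wx": 0,"wy": 0,"wz": 0},{"dx": 4,"dy": 0,"dz": 0,"wx": 0,"wy": 0,"wz": 0},{"dx": 2,"dy": 0,"dz": 0,"wx": 0,"wy": 0,"wz": 0}]'

```text
time_s: 11.18
tool_pos: [0.5727, 0.1037, 0.0052]
ee_rot: [[-0.178, 0.005, 0.984], [-0.984, 0.002, -0.178], [-0.003, -1.0, 0.005]]
ft_force: [0.0, 0.6, -0.8]
gripper_width: 0.638
```

```bash
python3 go.py; python3 - <<'E'
from workcell import cams
import cv2,numpy as np
for n,a in(("top",(90,280,190,420)),("scene",(120,330,150,400))):
    im,d=cams.camera(n);np.savez(n+"4.npz",im=im);im=im[a[0]:a[1],a[2]:a[3]];cv2.imwrite(f"pics/{n}4.png",cv2.resize(im[:,:,::-1],None,fx=2.8,fy=2.8,interpolation=cv2.INTER_CUBIC))
E
python3 pl.py 4
```

```text
t 11.1833 tcp [0.5727 0.1037 0.0052] bridge xy -244.15806842941245 2.002334831933895 F [ 0.0059  0.5953 -0.7511] w 54.48790854628127 toolx ang -100.22550014659905 y [ 0.005   0.0018 -1.    ]
top centre [0.5545 0.0103 0.018 ] bridge mm -148.98035203674743 0.49765202492824145 sides [54.4841 75.7899 63.2718 76.6312] ang [ -0.6464 -90.6664 179.6549  82.7495] 
 corners bridge [[-173.5825   38.7559]
 [-119.1017   38.1412]
 [-119.9832  -37.6438]
 [-183.254   -37.2627]]
scene centre [0.5738 0.034  0.0138] bridge mm -175.7322066431548 15.308564764867004 sides [ 91.2213 117.809   22.2936 111.9044] ang [-103.5439  144.4717   76.1308   -0.7263] 
 corners bridge [[-113.1076   42.1814]
 [-134.4707  -46.5034]
 [-230.3473   21.9562]
 [-225.0033   43.5999]]
```

View pics/top4.png

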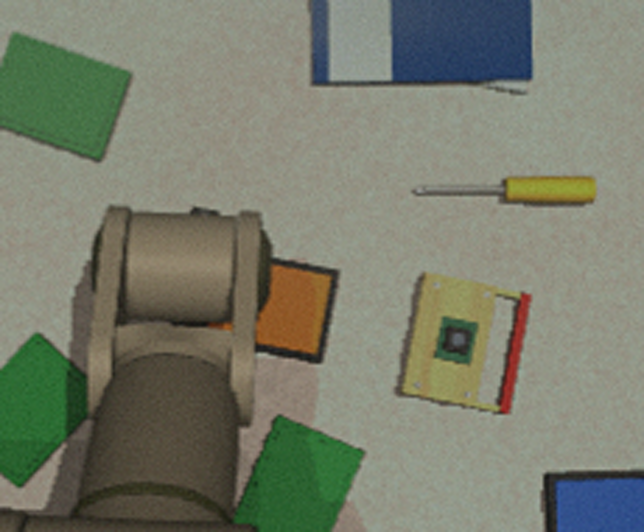

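View pics/scene4.png

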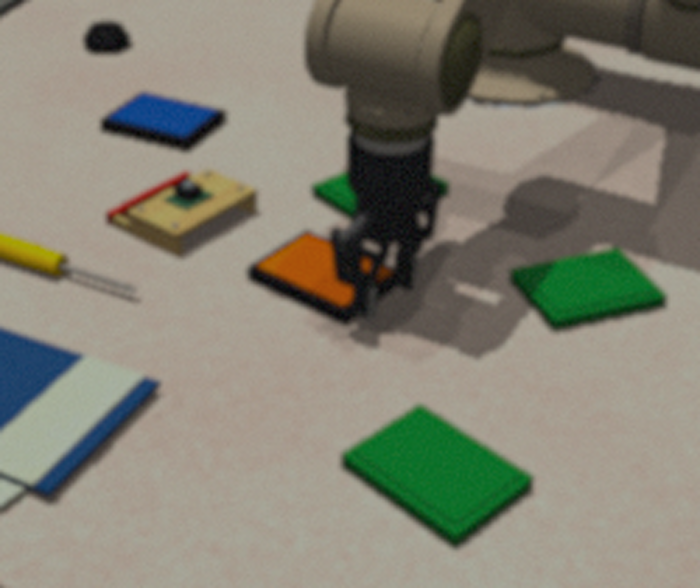

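The plate is straight: its leading edge is at bridge x≈−119 (panel), y centred to 0.3 mm, and skew is about 0.6°. The fingers are square behind it. I'll push on to just before the mouth.

Emit:
move_arm --moves '[{"dx": 4,"dy": 0,"dz": 0,"wx": 0,"wy": 0,"wz": 0},{"dx": 6,"dy": 0,"dz": 0,"wx": 0,"wy": 0,"wz": 0},{"dx": 8,"dy": 0,"dz": 0,"wx": 0,"wy": 0,"wz": 0},{"dx": 8,"dy": 0,"dz": 0,"wx": 0,"wy": 0,"wz": 0},{"dx": 8,"dy": 0,"dz": 0,"wx": 0,"wy": 0,"wz": 0},{"dx": 8,"dy": 0,"dz": 0,"wx": 0,"wy": 0,"wz": 0},{"dx": 8,"dy": 0,"dz": 0,"wx": 0,"wy": 0,"wz": 0},{"dx": 6,"dy": 0,"dz": 0,"wx": 0,"wy": 0,"wz": 0},{"dx": 4,"dy": 0,"dz": 0,"wx": 0,"wy": 0,"wz": 0},{"dx": 2,"dy": 0,"dz": 0,"wx": 0,"wy": 0,"wz": 0}]'

```text
time_s: 12.12
tool_pos: [0.5608, 0.0373, 0.0053]
ee_rot: [[-0.176, 0.006, 0.984], [-0.984, 0.002, -0.177], [-0.003, -1.0, 0.005]]
ft_force: [0.3, 2.0, -0.6]
gripper_width: 0.648
```

```bash
python3 go.py; python3 - <<'E'
from workcell import cams
import cv2,numpy as np
for n,a in(("top",(90,280,190,420)),("scene",(120,330,150,400))):
    im,d=cams.camera(n);np.savez(n+"5.npz",im=im);im=im[a[0]:a[1],a[2]:a[3]];cv2.imwrite(f"pics/{n}5.png",cv2.resize(im[:,:,::-1],None,fx=2.8,fy=2.8,interpolation=cv2.INTER_CUBIC))
E
python3 pl.py 5
```

```text
t 12.1167 tcp [0.5608 0.0373 0.0053] bridge xy -176.70524298489707 1.9413992677289238 F [ 0.2527  1.9541 -0.6032] w 55.344330589688894 toolx ang -100.16587950547876 y [ 0.0058  0.0021 -1.    ]
top centre [ 0.5413 -0.0632  0.018 ] bridge mm -74.31281149370037 0.346764525484252 sides [38.7211 74.9677 49.9684 77.0461] ang [  -1.4959  -90.2656 -179.7835   81.3348] 
 corners bridge [[ -90.678    38.6357]
 [ -51.97     37.6248]
 [ -52.3176  -37.3423]
 [-102.2857  -37.5312]]Traceback (most recent call last):
  File "pl.py", line 15, in <module>
    meas(sys.argv[1])
    ~~~~^^^^^^^^^^^^^
  File "pl.py", line 11, in meas
    p=plane(n,quad(mm),z);c=p.mean(0)-o
              ~~~~^^^^
  File "h.py", line 36, in quad
    k=(d<6)&(s>.12*l)&(s<.88*l);v=cv2.fitLine(pts[k].astype(np.float32),cv2.DIST_HUBER,0,.01,.01).ravel();L.append(np.cross([v[2],v[3],1],[v[2]+v[0],v[3]+v[1],1]))
                                  ~~~~~~~~~~~^^^^^^^^^^^^^^^^^^^^^^^^^^^^^^^^^^^^^^^^^^^^^^^^^^^^
cv2.error: OpenCV(4.12.0) /io/opencv/modules/imgproc/src/linefit.cpp:50: error: (-215:Assertion failed) count > 0 in function 'fitLine2D_wods'
```

View pics/top5.png

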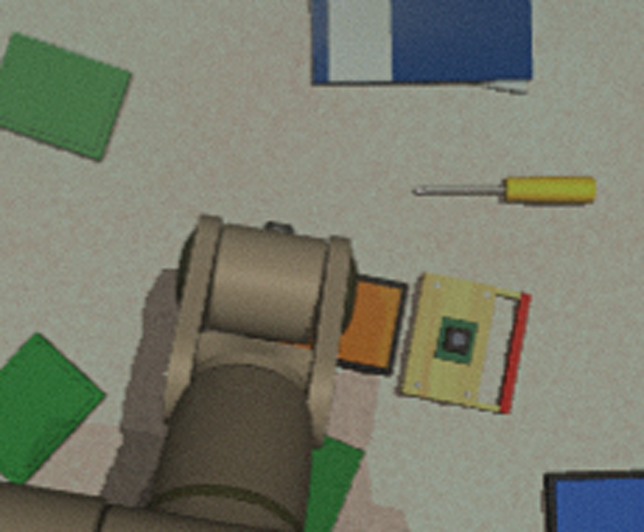

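View pics/scene5.png

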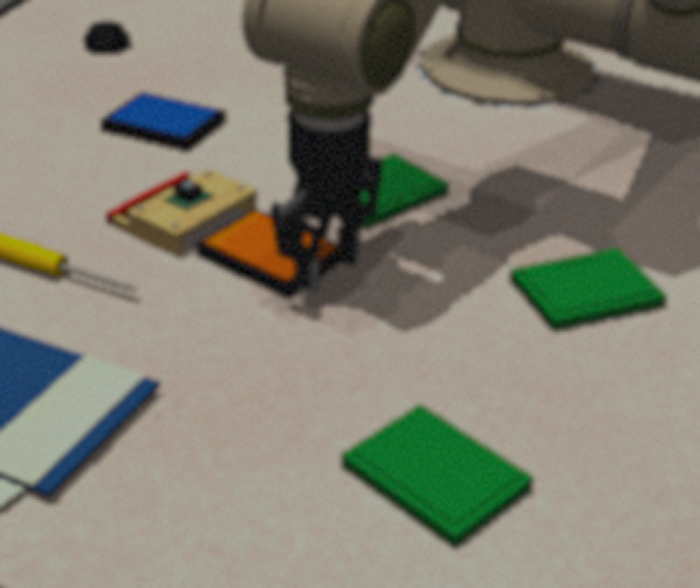

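The plate is centred to 0.2 mm at the mouth, with its leading end about 10 mm before it. The TCP-to-plate-centre offset is 71.4 mm, so home should come at TCP x ≈ −72. I'll push it in.

Emit:
move_arm --moves '[{"dx": 4,"dy": 0,"dz": 0,"wx": 0,"wy": 0,"wz": 0},{"dx": 6,"dy": 0,"dz": 0,"wx": 0,"wy": 0,"wz": 0},{"dx": 8,"dy": 0,"dz": 0,"wx": 0,"wy": 0,"wz": 0},{"dx": 8,"dy": 0,"dz": 0,"wx": 0,"wy": 0,"wz": 0},{"dx": 8,"dy": 0,"dz": 0,"wx": 0,"wy": 0,"wz": 0},{"dx": 8,"dy": 0,"dz": 0,"wx": 0,"wy": 0,"wz": 0},{"dx": 8,"dy": 0,"dz": 0,"wx": 0,"wy": 0,"wz": 0},{"dx": 8,"dy": 0,"dz": 0,"wx": 0,"wy": 0,"wz": 0},{"dx": 5,"dy": 0,"dz": 0,"wx": 0,"wy": 0,"wz": 0},{"dx": 2,"dy": 0,"dz": 0,"wx": 0,"wy": 0,"wz": 0}]'

```text
time_s: 13.05
tool_pos: [0.5483, -0.0324, 0.0053]
ee_rot: [[-0.175, 0.006, 0.984], [-0.984, 0.002, -0.175], [-0.003, -1.0, 0.006]]
ft_force: [0.9, 2.1, 0.6]
gripper_width: 0.646
```

```bash
python3 go.py
```

```text
t 13.05 tcp [ 0.5483 -0.0324  0.0053] bridge xy -105.91821649759471 1.8699886160330992 F [0.8622 2.1244 0.578 ] w 55.178798770006345 toolx ang -100.10041045002913 y [ 0.0063  0.0024 -1.    ]
```

Emit:
move_arm --moves '[{"dx": 4,"dy": 0,"dz": 0,"wx": 0,"wy": 0,"wz": 0},{"dx": 4,"dy": 0,"dz": 0,"wx": 0,"wy": 0,"wz": 0},{"dx": 4,"dy": 0,"dz": 0,"wx": 0,"wy": 0,"wz": 0},{"dx": 4,"dy": 0,"dz": 0,"wx": 0,"wy": 0,"wz": 0},{"dx": 3,"dy": 0,"dz": 0,"wx": 0,"wy": 0,"wz": 0},{"dx": 2,"dy": 0,"dz": 0,"wx": 0,"wy": 0,"wz": 0},{"dx": 2,"dy": 0,"dz": 0,"wx": 0,"wy": 0,"wz": 0},{"dx": 2,"dy": 0,"dz": 0,"wx": 0,"wy": 0,"wz": 0},{"dx": 2,"dy": 0,"dz": 0,"wx": 0,"wy": 0,"wz": 0},{"dx": 1,"dy": 0,"dz": 0,"wx": 0,"wy": 0,"wz": 0}]'

```text
time_s: 13.88
tool_pos: [0.5429, -0.0624, 0.0052]
ee_rot: [[-0.175, 0.006, 0.985], [-0.985, 0.003, -0.175], [-0.004, -1.0, 0.006]]
ft_force: [1.1, 2.2, 0.8]
gripper_width: 0.645
```

```bash
python3 go.py; python3 - <<'E'
from workcell import cams
import cv2,numpy as np
for n,a in(("top",(90,280,190,420)),("scene",(120,330,150,400))):
    im,d=cams.camera(n);np.savez(n+"6.npz",im=im);im=im[a[0]:a[1],a[2]:a[3]];cv2.imwrite(f"pics/{n}6.png",cv2.resize(im[:,:,::-1],None,fx=2.8,fy=2.8,interpolation=cv2.INTER_CUBIC))
E
```

```text
t 13.8833 tcp [ 0.5429 -0.0624  0.0052] bridge xy -75.4096202584704 1.7983968382155602 F [1.0724 2.187  0.7864] w 55.09307198931782 toolx ang -100.06724929537305 y [ 0.0064  0.0028 -1.    ]
```

View pics/top6.png

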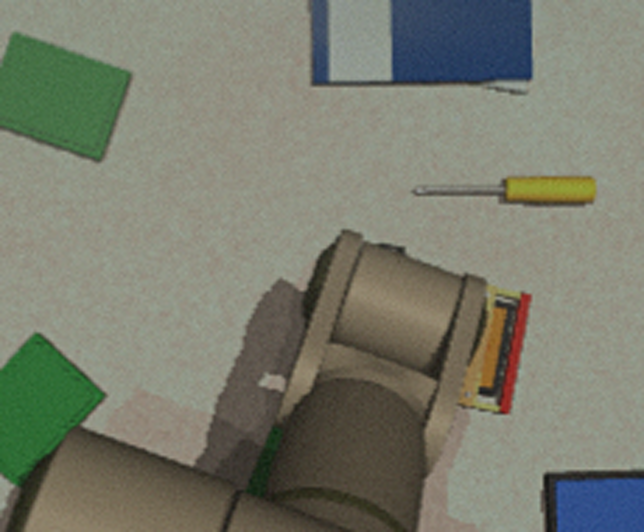

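View pics/scene6.png

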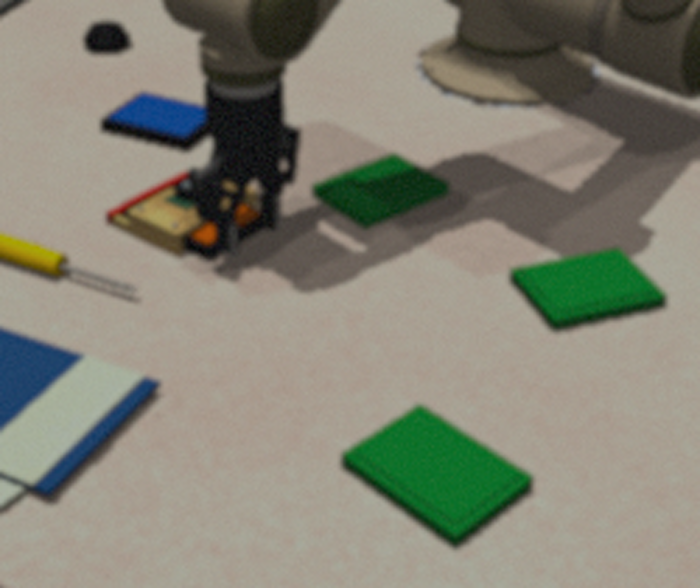

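The plate is under the deck, with its leading black edge within a few mm of the red bar at (505,350) in the top zoom. I'll creep forward and watch the force.

Emit:
move_arm --moves '[{"dx": 1,"dy": 0,"dz": 0,"wx": 0,"wy": 0,"wz": 0},{"dx": 1,"dy": 0,"dz": 0,"wx": 0,"wy": 0,"wz": 0},{"dx": 1,"dy": 0,"dz": 0,"wx": 0,"wy": 0,"wz": 0},{"dx": 1,"dy": 0,"dz": 0,"wx": 0,"wy": 0,"wz": 0},{"dx": 1,"dy": 0,"dz": 0,"wx": 0,"wy": 0,"wz": 0},{"dx": 1,"dy": 0,"dz": 0,"wx": 0,"wy": 0,"wz": 0},{"dx": 1,"dy": 0,"dz": 0,"wx": 0,"wy": 0,"wz": 0},{"dx": 1,"dy": 0,"dz": 0,"wx": 0,"wy": 0,"wz": 0},{"dx": 1,"dy": 0,"dz": 0,"wx": 0,"wy": 0,"wz": 0},{"dx": 1,"dy": 0,"dz": 0,"wx": 0,"wy": 0,"wz": 0}]'

```text
time_s: 14.82
tool_pos: [0.5423, -0.0668, 0.0053]
ee_rot: [[-0.176, 0.01, 0.984], [-0.984, 0.013, -0.176], [-0.014, -1.0, 0.007]]
ft_force: [4.2, 8.5, 1.0]
gripper_width: 0.645
```

```bash
python3 go.py
```

```text
t 14.8167 tcp [ 0.5423 -0.0668  0.0053] bridge xy -70.99392880804011 1.9602424554079072 F [4.2427 8.4579 1.0271] w 55.08274847821008 toolx ang -100.14939601895865 y [ 0.0096  0.0127 -0.9999]
```

The force rose to 9 N at TCP x=−71, as predicted for contact with the stop. One short firmer press will seat it.

Emit:
move_arm --moves '[{"dx": 2,"dy": 0,"dz": 0,"wx": 0,"wy": 0,"wz": 0},{"dx": 2,"dy": 0,"dz": 0,"wx": 0,"wy": 0,"wz": 0},{"dx": 2,"dy": 0,"dz": 0,"wx": 0,"wy": 0,"wz": 0},{"dx": 2,"dy": 0,"dz": 0,"wx": 0,"wy": 0,"wz": 0},{"dx": 2,"dy": 0,"dz": 0,"wx": 0,"wy": 0,"wz": 0},{"dx": 2,"dy": 0,"dz": 0,"wx": 0,"wy": 0,"wz": 0},{"dx": 2,"dy": 0,"dz": 0,"wx": 0,"wy": 0,"wz": 0},{"dx": 2,"dy": 0,"dz": 0,"wx": 0,"wy": 0,"wz": 0},{"dx": 2,"dy": 0,"dz": 0,"wx": 0,"wy": 0,"wz": 0},{"dx": 2,"dy": 0,"dz": 0,"wx": 0,"wy": 0,"wz": 0}]'

```text
time_s: 15.65
tool_pos: [0.5425, -0.0667, 0.0056]
ee_rot: [[-0.178, 0.019, 0.984], [-0.983, 0.046, -0.179], [-0.048, -0.999, 0.01]]
ft_force: [5.6, 13.9, 1.8]
gripper_width: 0.645
```

```bash
python3 go.py
```

```text
t 15.65 tcp [ 0.5425 -0.0667  0.0056] bridge xy -71.11079295029484 2.1206194244370256 F [ 5.5649 13.9031  1.8058] w 55.04584154651293 toolx ang -100.2780738573323 y [ 0.0187  0.0456 -0.9988]
```

The TCP didn't advance under about 15 N, so the plate is seated. I'll withdraw straight back, then up and away.

Emit:
move_arm --moves '[{"dx": -3,"dy": 0,"dz": 0,"wx": 0,"wy": 0,"wz": 0},{"dx": -6,"dy": 0,"dz": 0,"wx": 0,"wy": 0,"wz": 0},{"dx": -10,"dy": 0,"dz": 0,"wx": -0.0,"wy": 0,"wz": 0},{"dx": -12,"dy": 0,"dz": 0,"wx": 0,"wy": 0,"wz": 0},{"dx": -15,"dy": -5,"dz": 0,"wx": 0,"wy": 0,"wz": 0},{"dx": -15,"dy": -15,"dz": 0,"wx": 0,"wy": 0,"wz": 0},{"dx": -15,"dy": -25,"dz": 0,"wx": 0,"wy": 0,"wz": 0},{"dx": -20,"dy": -30,"dz": 0,"wx": 0,"wy": 0,"wz": 0},{"dx": -30,"dy": -25,"dz": 0,"wx": 0,"wy": 0,"wz": 0},{"dx": -30,"dy": -20,"dz": 0,"wx": 0,"wy": 0,"wz": 0}]'

```text
time_s: 16.48
tool_pos: [0.5664, 0.0885, 0.1328]
ee_rot: [[-0.184, 0.006, 0.983], [-0.982, 0.045, -0.184], [-0.045, -0.999, -0.003]]
ft_force: [0.8, 0.9, -0.3]
gripper_width: 0.648
```

Emit:
move_arm --moves '[{"dx": -35,"dy": -15,"dz": 0,"wx": 0,"wy": 0,"wz": 0},{"dx": -35,"dy": -10,"dz": 0,"wx": 0,"wy": 0,"wz": 0},{"dx": -35,"dy": -10,"dz": 0,"wx": 0,"wy": 0,"wz": 0},{"dx": -25,"dy": 0,"dz": 0,"wx": 0,"wy": 0,"wz": 0},{"dx": -15,"dy": 0,"dz": 0,"wx": 0,"wy": 0,"wz": 0},{"dx": 0,"dy": 0,"dz": 0,"wx": 0,"wy": 0,"wz": 0},{"dx": 0,"dy": 0,"dz": 0,"wx": 0,"wy": 0,"wz": 0},{"dx": 0,"dy": 0,"dz": 0,"wx": 0,"wy": 0,"wz": 0},{"dx": 0,"dy": 0,"dz": 0,"wx": 0,"wy": 0,"wz": 0},{"dx": 0,"dy": 0,"dz": 0,"wx": 0,"wy": 0,"wz": 0}]'

```text
time_s: 17.32
tool_pos: [0.591, 0.2471, 0.1829]
ee_rot: [[-0.177, 0.015, 0.984], [-0.983, 0.044, -0.177], [-0.046, -0.999, 0.007]]
ft_force: [-0.5, 0.5, -1.1]
gripper_width: 0.644
```

```bash
python3 go.py; python3 - <<'E'
from workcell import cams
from h import *
np.set_printoptions(precision=4,suppress=True)
bx=np.array([-.1754,-.9845,0]);by=np.array([.9845,-.1754,0]);o=np.array([.5279,-.1363,0])
for n,a,f in(("top",(170,260,310,400),6),("scene",(120,330,100,350),2.8)):
    im,d=cams.camera(n);np.savez(n+"7.npz",im=im);c=im[a[0]:a[1],a[2]:a[3]];cv2.imwrite(f"pics/{n}7.png",cv2.resize(c[:,:,::-1],None,fx=f,fy=f,interpolation=cv2.INTER_CUBIC))
    h=cv2.cvtColor(im,cv2.COLOR_RGB2HSV);m=cv2.inRange(h,(6,140,60),(18,255,255))
    for mm,s,cc in comps(m,15):
        p=plane(n,np.argwhere(mm)[:,::-1],.018)-o
        if abs(p.mean(0))[:2].max()<.12: print(n,s,"x",np.percentile(p@bx,[1,99])*1e3,"y",np.percentile(p@by,[1,99])*1e3)
    for k,near in(('blue',(409,275) if n=="top" else (208,161)),):
        m=big(im,k,near);m0=big(np.load(n+"0.npz")['im'],k,near);print("blue",np.argwhere(m).mean(0),np.argwhere(m0).mean(0))
E
```

```text
t 17.3167 tcp [0.591  0.2471 0.1829] bridge xy -388.52506210117934 -5.131563387264476 F [-0.4931  0.5108 -1.1092] w 54.97045531771393 toolx ang -100.1804678829498 y [ 0.0154  0.0437 -0.9989]
top [328 194  12  28 190] x [-52.691  -34.9534] y [-35.7336  37.4333]
top [362 200  10  29 169] x [37.6416 53.3582] y [-35.9267  37.9286]
blue [275.2315 408.8547] [275.294  408.8026]
scene [189 184  26  14  50] x [42.5259 55.1768] y [-28.9931  67.9342]
scene [217 192  24  15 165] x [-60.7571 -30.7757] y [-36.5916  46.3326]
blue [161.2236 207.8338] [161.2857 207.9179]
```

View pics/top7.png

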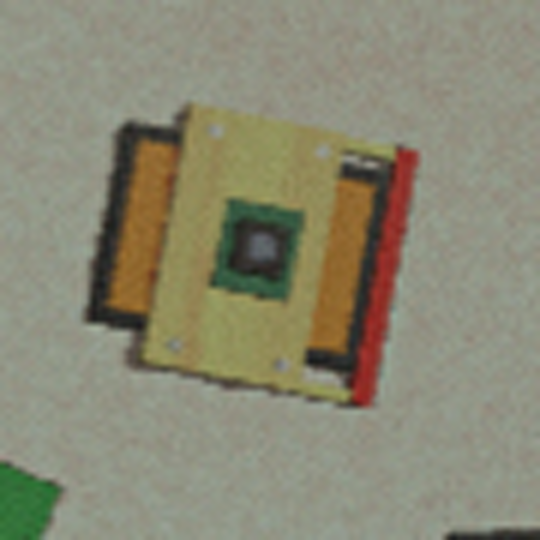

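View pics/scene7.png

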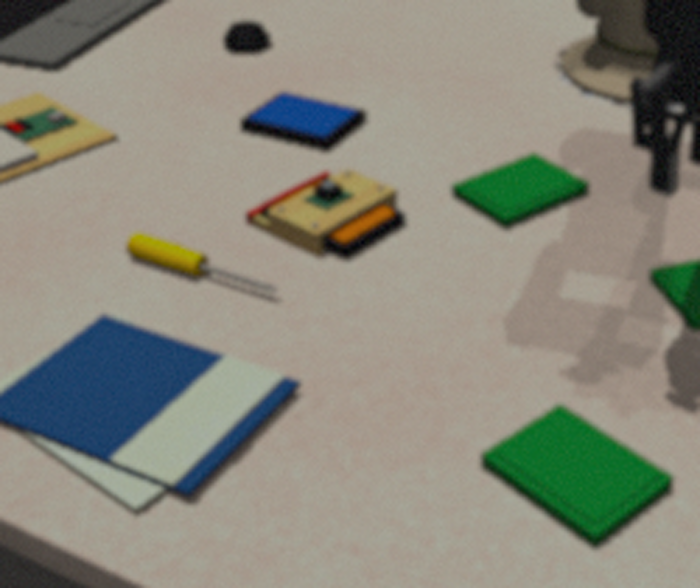

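The top view shows the plate's black leading edge against the red bar over its full width, around (370,270) in the zoom. The panel spans x −52.7 to +53.4 and y −36 to +38 mm about the bridge origin. The hand is clear and the other objects haven't moved, so I'm handing in.

```bash
python3 -c "
from workcell import manip;print(manip.finish_job())"
```

```text
the job is handed in; nothing more can be done
None
```

The orange plate is fully home against the red stop bar, and I've handed the job in after about 17 s of robot time.

I slid the plate about 15 mm sideways onto the bridge line with both spread fingers. Then I pushed it squarely from its rear end through the mouth, and drew the hand back and up.

**Last checks:**
- **Stop contact:** under a final press of about 15 N the fingers went no further. They stopped at 71 mm behind the bridge's origin, where I had predicted about 72 mm.
- **Position:** afterwards the top view showed the plate's centre within about 1 mm of the bridge origin, lying straight, with its leading edge on the bar.
- **Other objects:** the blue plate's picture position changed by less than 0.1 px. The screwdriver was only checked by eye and looks unmoved. The glue bottle was outside my last close-ups, but the hand stayed well away from it. I saw no contact with the bridge.
- **Hand clear:** no contact force beyond sensor noise (about 1 N).

**Disagreements:**
- **Panel height:** triangulating from both cameras gave about 14 mm for the orange panel (12 mm for the blue), against the stated 18 mm. I put this down to the calibration of the scene camera and used the top camera for positions.
- **Tool tilt:** the tool tilted about 2.7° during the final press and stayed so while withdrawing, without disturbing the plate.

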